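# Stack the seedling tray onto the base tray

## Task

Stack the culture tray with the orange handle, which carries the dish of seedlings, on the empty blue base tray so that all four corner pins drop fully home in the corner sockets and it sits level; either way round will do. Lower it into place rather than dropping it, keep the dish upright in its tray, then let go; leave the tray with the green handle where it stands.

Things in the scene. Friction and masses are not known exactly. Their poses are not given: they have to be found in the camera images.
- tray_orange: White tray with orange handle, plate 120 (x) x 180 (y) mm, 25 mm above its foot, 9 mm lip. 4 pins (feet) under it at x +-45, y +-75: 12 mm thick, 25 long, tips tapered to 8. Handle bar along x through the centre, 78 long, 12 wide, 14 tall, its middle 85 mm above the foot, posts at x +-34. Origin: centre, at pin-tip height (0 on the bench); z up. 0.2-0.45 kg. Carries the seedling dish at +y.
- base_tray: Empty blue base tray, no handle, 134 (x) x 194 (y) mm overall, loose on the bench, 0.9 kg. Corner sockets at x +-45, y +-75 mm: square, 28 mm inside, floor 20 mm above the bench, mouth flared at 45 degrees to about 36 mm, top edge 42 mm above the bench. Pins rest on the socket floors, so a stacked tray's origin is 20 mm above the base's. Origin: centre of the underside; z up.
- tray_green: Tray of the same shape and size as the orange-handled one, but with a green handle and carrying a plain dish of agar. Not to be used. Origin: its centre at pin-tip height; axes as for the other tray. (Beware: a clear glass pane, 0.49 m high, stands upright along the left end of the bench, at y = 0.49 m from x = 0.39 to 0.87 m.)
- seedling_dish: Round clear dish with seedlings, 62 mm across, 23 mm high, loose on the orange-handled tray, its centre about 45 mm from the handle. Origin: centre of its underside.
Things that resemble listed ones, but are neither listed nor needed, are in the scene too. What is shaped like the seedling_dish but red is not meant.

How it is judged (in metres and radians):
At the end, for the whole second after the job is handed in: Orange tray at rest on the flat-standing base: centres within 16 mm, parallel within 10 degrees (either way round), level within 3.4 degrees, pin tips 14 to 26 mm above the base underside; seedling dish upright within 11 degrees on its plate; green tray within 30 mm of its start (horizontal distance between tray_orange and base_tray below 0.016 m and angle between the x axis of tray_orange and the x axis of base_tray, either way round below 0.175 rad and z of tray_orange in the frame of base_tray between 0.014 and 0.026 m and angle between each of tray_orange, base_tray's own z axis and vertical below 0.06 rad and height (world z) of base_tray below 0.01 m and linear speed of tray_orange below 0.02 m/s and angular speed of tray_orange below 0.15 rad/s and x of seedling_dish in the frame of tray_orange between -0.06 and 0.06 m and y of seedling_dish in the frame of tray_orange between -0.09 and 0.09 m and z of seedling_dish in the frame of tray_orange between 0.02 and 0.04 m and angle between seedling_dish's own z axis and vertical below 0.2 rad and distance of tray_green from where it was at the start of the episode below 0.03 m); the robot touches nothing.
It fails at once if the green-handled tray is moved by more than 30 mm (distance of tray_green from where it was at the start of the episode above 0.03 m).
It fails at once if the orange-handled tray is let go in the air, with its pin tips more than 60 mm above the base's underside (z of tray_orange in the frame of base_tray above 0.06 m and contact force between the fingers and tray_orange below 0.05 N).
It fails at once if the seedling dish is tipped by more than 40 degrees (angle between seedling_dish's own z axis and vertical above 0.7 rad).
It also fails if it takes over 54 s, if anything falls off the work surface, if the arm or the gripper's body presses on something with over 40 N, if the wrist force passes 120 N, or if a joint passes its speed limit or range.

## Robot

A 6-joint arm with a two-finger parallel gripper is mounted at the origin on a cart in front of the work surface, level with it; the furniture and walls round the work are solid. World frame = base frame: x ahead of the robot, y to its left, z up, the work surface at z = 0. Lengths are in mm, angles in rad, forces in N, time in s.
With the tool pointing down it reaches from about 350 to 925 mm from the base axis. Payload 6.4 kg.
Tool frame: the origin (TCP) lies at the very end of the fingers, on their centre line; the grasp point (between the pads) lies pinch_z behind it (pinch_z is the distance from the TCP to the grasp point, in mm); z points along the fingers, y is the line along which they close (so a half turn about z gives the same grasp; the last joint's range is limited). The gripper opens to 94 mm and grips with 3 to 60 N. Pads are 16 mm wide; open, the fingers measure 119 mm over their backs; the gripper's body (75 mm by 177 mm) begins 78 mm behind the grasp point.
Start: joints at [-1.381, 0.245, 1.558, -0, 1.339, -0.174], TCP at [231.294, -607.468, 205.455] pointing down, gripper open.
Joint ranges: [-3.13, 3.13], [-1.02, 2.26], [0.13, 2.54], [-0.95, 4.09], [0.21, 2.88], [-2.74, 2.74]. Speed limits (rad/s): [2.57, 2.57, 3.14, 3.14, 3.14, 3.14].

## Interface

Orientations are given as a unit quaternion [x, y, z, w].
In Python, from plant import sense, grab_frame, camera_params, finish_job, recognise, masks_of, pinch_z gives the robot as it stands.
- The arm moves only by the tool drive_tool, never from a script. Its argument "moves" is a list of rows, each an object with "grip": the finger opening in m, from 0 to 0.094; "slide": the shift along the tool's x, y, z in m, a list of three; "delta_rot": the turn, a rotation vector about the tool's x, y, z in degrees, a list of three. A call has 1 to 20 rows; each row shifts and turns the commanded pose from where the row before left it, along the tool's axes as they then stand; what a row does not reach is not made up. A row lasts 1/10 s, in which the tool goes at most 50 mm and 8.59 degrees, less where a joint would pass 70% of its speed; a pose out of reach is approached as far as the arm can. A call is refused whole if a number of a shift passes 0.05 or a number of a turn 8.59, either way. A call with a gripper value outside its range is refused whole. The fingers move at their own pace and stop on an object; the grip force is fixed at half the most. Time passes only in rows, so rows that do not move let the fingers close. It gives the time, the measured TCP pose, the force, the opening and the grip force at its end, in the units of the state.
- sense(): the state, without advancing time (a new reading comes with each control period).
- grab_frame(name): name is "scene" or "top" or "wrist"; returns (picture, depth): 480x640x3 uint8, red, green, blue; 480x640 float32, mm along the optical axis (not along the pixel's ray), 0 where there is no reading.
- camera_params(name): a dict with "intrinsics" (3x3 intrinsics, pixels), "R" (3x3) and "t" (3): a world point X has camera coordinates R X + t; the wrist camera has in their place "hand_eye" (4x4, takes a point from camera to tool coordinates, whose origin is the TCP and whose axes are the flange's). Camera axes: x right, y down, z forward; pixel columns grow to the right and rows downward; lengths in mm; the calibration is good to about 2 mm. A picture is of the moment at which its call begins: read the wrist's pose just before it. camera_params takes no time and is no camera call.
- finish_job(): hands the job in; it is judged then, once.
Trained networks look in the newest picture that a camera, given by its name, has taken for a name from the list of things; names that differ only in an ending like _2 or _b are one class to them, and where a whole thing is asked for, a point or a joint stands for the part that bears it (a point fixed in the world has none). Each returns a list of dicts, best first, with "p" (0 to 1); they miss things now and then, are a little off and sometimes report something else, mostly with a low value. They report only what shows in the picture. A call takes as long as a camera call. They do not tell look-alikes from the thing itself.
- recognise(camera, target): "uv" ([column, row] in pixels, amid what is visible of it).
- masks_of(camera, target): "pixels" (480x640 bool, what is visible of it) and "uv" ([column, row] in pixels, amid what is visible of it).
The state is a dict: "time_s": time; "qpos": joint angles; "qd": joint speeds; "joint_torque": joint torques, N m; "position": TCP position; "eef_rot": TCP orientation; "ft_force": force on the tool from outside, world axes, zero at the start; "ft_torque": the same for the moment, N m; "width": finger opening in mm; "grip_force": force on a finger pad.
Only numpy, scipy, OpenCV 4.12 (cv2) and the standard library are available. Lean on these libraries where they do the work, as an engineer would, in place of code of your own. Each camera call takes 0.05 s, during which the arm holds its last target. There are 200 camera calls.

## Working session

There is one attempt and no reset: what is moved stays moved. The work goes in short steps, Python scripts to look and compute and a tool call to move; the robot and the scene stay as the last step left them, time stands still between calls to the robot, and variables do not carry over. Pictures are saved under pics/ and viewed, at most 10 in all, crops included, and the job is handed in when it is done.

Besides the shell and the picture viewer there is one more tool, called as name([rows], argument=value, ...), one row to a line, values as JSON. drive_tool: Moves the arm, as the interface text tells. Its arguments: {"type":"object","properties":{"moves":{"type":"array"}},"required":["moves"]}

```bash
mkdir -p pics; cat > h.py <<'E'
import numpy as np, cv2, sys
sys.path.insert(0,'.')
from plant import *
from scipy.spatial.transform import Rotation as Ro
def cam(n):
    c=camera_params(n); K=np.array(c['intrinsics'])
    if 'R' in c: return K,np.array(c['R']),np.array(c['t'])
    s=sense(); Rt=Ro.from_quat(s['eef_rot']).as_matrix(); H=np.array(c['hand_eye'])
    Rw=Rt@H[:3,:3]; tw=Rt@H[:3,3]+np.array(s['position'])
    return K,Rw.T,-Rw.T@tw
def cloud(n,d,K,R,t):
    v,u=np.mgrid[:480,:640]; z=d
    P=np.stack([(u-K[0,2])/K[0,0]*z,(v-K[1,2])/K[1,1]*z,z],-1)
    return (P-t)@R
def save(n,im): cv2.imwrite('pics/'+n,im[...,::-1])
E
python3 - <<'E'
from h import *
ims=[]
for n in('scene','top'):
    C=cam(n); im,d=grab_frame(n); ims.append(im); X=cloud(n,d,*C)
    np.savez(n+'.npz',im=im,d=d,X=X)
    print(n,'cam at',(-C[1].T@C[2]).round())
    for o in('tray_orange','base_tray','tray_green','seedling_dish'):
        for r in masks_of(n,o)[:4]:
            m=r['pixels']&(d>0); P=X[m]
            print(o,round(r['p'],2),np.round(r['uv']),m.sum(),np.median(P,0).round() if m.any() else '')
    save(n+'.png',im)
print(pinch_z,sense())
E
```

```text
scene cam at [ 63. 707. 705.]
tray_orange 0.8 [247. 310.] 5244 [459. 219.  30.]
base_tray 0.89 [368. 173.] 2519 [ 494. -309.   12.]
base_tray 0.42 [223. 326.] 1009 [473. 266.  42.]
tray_green 0.57 [301. 216.] 2818 [518. -57.  30.]
seedling_dish 0.85 [225. 326.] 936 [473. 266.  42.]
seedling_dish 0.8 [369. 225.] 518 [ 395. -131.   13.]
top cam at [365. -17. 910.]
tray_orange 0.55 [205. 249.] 4659 [465. 205.  30.]
base_tray 0.76 [468. 236.] 5986 [ 477. -329.    6.]
tray_green 0.72 [345. 216.] 4434 [525. -74.  30.]
seedling_dish 0.61 [175. 242.] 746 [476. 264.  43.]
18.8 {'time_s': 0.5, 'qpos': array([-1.38108333e+00,  2.45105152e-01,  1.55784394e+00, -8.39701505e-06,
        1.33870946e+00, -1.74132023e-01]), 'qd': array([-3.82295466e-04, -4.47825485e-05,  5.33091649e-04, -1.11368035e-03,
        2.14849910e-04,  4.43356710e-04]), 'joint_torque': array([-4.43648050e-04, -4.15430439e+01, -3.14556956e+01,  6.85521076e-02,
        2.94706109e-02, -3.00211559e-05]), 'position': array([ 231.29695106, -607.44084756,  205.42830096]), 'eef_rot': array([ 9.83497514e-01,  1.80921640e-01, -4.34248917e-06, -3.29186769e-05]), 'ft_force': array([0.03538065, 0.07613266, 0.94989781]), 'ft_torque': array([0.03690629, 0.0111073 , 0.03874565]), 'grip_force': 0.0, 'width': 93.91363911403344}
```

View pics/top.png

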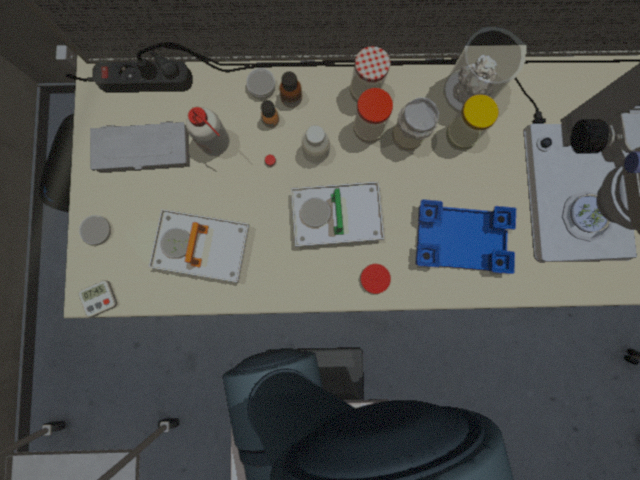

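View pics/scene.png

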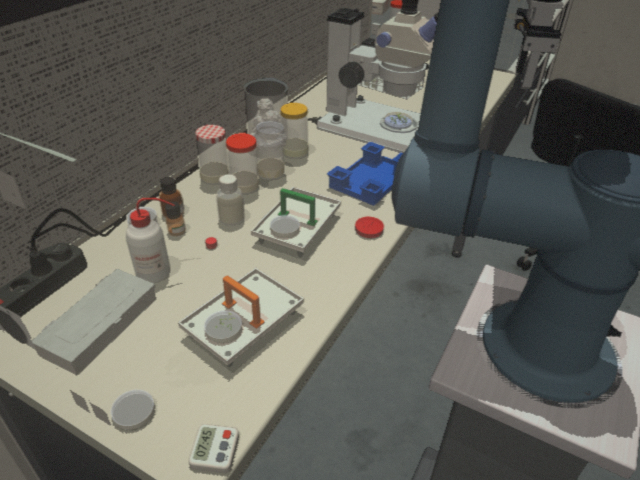

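```bash
python3 - <<'E'
from h import *
for n in('scene','top'):
    f=np.load(n+'.npz'); im=f['im'];X=f['X']; hsv=cv2.cvtColor(im,cv2.COLOR_RGB2HSV)
    for nm,lo,hi,z0,z1 in(('orange',(5,120,100),(22,255,255),60,120),('green',(40,80,50),(85,255,255),60,120),('blue',(95,100,50),(125,255,255),-5,60)):
        m=(cv2.inRange(hsv,lo,hi)>0)&(X[...,2]>z0)&(X[...,2]<z1)&(f['d']>0)
        P=X[m]
        if len(P)<20: print(n,nm,len(P)); continue
        if nm!='blue': P=P[P[:,2]>np.percentile(P[:,2],85)-8]
        r=cv2.minAreaRect(P[:,:2].astype(np.float32))
        print(n,nm,len(P),'rect',np.round(r[0],1),np.round(r[1],1),round(r[2],1),'z pct',np.percentile(P[:,2],[5,50,95]).round(1))
E
```

```text
scene orange 348 rect [ 748.7 -503.4] [ 236. 1581.] 14.9 z pct [ 86.9  91.6 117.1]
scene green 130 rect [530.4 -59.7] [74.6 13.5] 3.1 z pct [88.  91.  93.1]
scene blue 2000 rect [ 476.1 -321.5] [199.6 135.8] 83.8 z pct [ 1.6  7.3 39.9]
top orange 252 rect [633.7 -46.7] [103.9 669.7] 28.3 z pct [87.9 91.5 93.9]
top green 211 rect [527.4 -61.6] [75.6 11. ] 4.4 z pct [89.  91.7 94.1]
top blue 5677 rect [ 475.3 -321.5] [195.7 134.6] 83.7 z pct [ 2.1  5.8 40.8]
```

Candidates in top view: orange-handled tray (200,247), green-handled tray (337,215), base tray (466,238), red dish (376,278), loose clear dishes (95,230) and (261,82), dish under the microscope (587,213). The orange-handled tray carrying the dish at (175,242) is the target. The crop should confirm it.

```bash
python3 - <<'E'
from h import *
for n in('scene','top'):
    f=np.load(n+'.npz'); im=f['im'];X=f['X'];d=f['d']; hsv=cv2.cvtColor(im,cv2.COLOR_RGB2HSV)
    box=(X[...,0]>350)&(X[...,0]<600)&(X[...,1]>60)&(X[...,1]<340)&(d>0)
    m=(cv2.inRange(hsv,(5,120,80),(22,255,255))>0)&box&(X[...,2]>84)
    r=cv2.minAreaRect(X[m][:,:2].astype(np.float32)); print(n,'handle',m.sum(),np.round(r[0],1),np.round(r[1],1),round(r[2],1),np.percentile(X[m][:,2],[5,50,95]).round(1))
    m=box&(X[...,2]>18)&(X[...,2]<40); r=cv2.minAreaRect(X[m][:,:2].astype(np.float32)); print(n,'tray',np.round(r[0],1),np.round(r[1],1),round(r[2],1))
    m=(cv2.inRange(hsv,(95,100,50),(125,255,255))>0)&(X[...,2]>33)&(X[...,2]<60)&(X[...,0]<640)&(X[...,1]<-180)
    r=cv2.minAreaRect(X[m][:,:2].astype(np.float32)); print(n,'sockets',m.sum(),np.round(r[0],1),np.round(r[1],1),round(r[2],1))
# obstacles: max height on 50mm grid
X=np.concatenate([np.load(n+'.npz')['X'][np.load(n+'.npz')['d']>0] for n in('scene','top')])
print('rows x 350..800, cols y 500..-600')
for x in range(350,850,50):
    print(x,[int(X[q][:,2].max()) if (q:=(abs(X[:,0]-x)<25)&(abs(X[:,1]-y)<25)&(X[:,2]<450)).any() else -1 for y in range(500,-601,-50)])
im=np.load('top.npz')['im'][200:290,140:260]; save('crop.png',cv2.resize(im,None,fx=5,fy=5,interpolation=cv2.INTER_CUBIC))
E
```

```text
scene handle 297 [471.3 218.1] [12.5 79.1] 79.3 [85.9 91.  93.3]
scene tray [469.9 217.6] [181.9 123.2] 78.8
scene sockets 476 [ 476.1 -321.5] [199.6 135.8] 83.8
top handle 260 [468.4 215.9] [12.9 75.2] 76.6 [86.7 91.4 93.8]
top tray [469.6 217.1] [180.9 120.3] 79.2
top sockets 1232 [ 475.3 -321.5] [195.7 134.6] 83.7
rows x 350..800, cols y 500..-600
350 [4, 20, 21, 4, 4, 5, 4, 4, 4, 4, 5, 5, 15, 17, 4, 4, 5, 5, 5, 5, 4, 4, 5]
400 [4, 20, 19, 4, 40, 40, 41, 41, 4, 4, 5, 5, 18, 23, 42, 44, 20, 42, 44, 5, 30, 30, 21]
450 [4, 4, 4, 4, 46, 93, 95, 41, 4, 37, 40, 40, 41, 41, 43, 43, 9, 43, 44, 32, 318, 342, 200]
500 [448, 18, 16, 5, 46, 50, 94, 42, 41, 40, 47, 95, 36, 41, 4, 43, 9, 42, 43, 39, 305, 356, 350]
550 [163, 17, 18, 4, 40, 40, 40, 4, 4, 41, 47, 95, 33, 40, 6, 44, 41, 19, 43, 31, 303, 354, 302]
600 [208, 4, 5, 4, 4, 4, 5, 5, 5, 39, 40, 40, 40, 40, 4, 4, 4, 5, 4, 32, 280, 288, 210]
650 [206, 42, 42, 43, 43, 43, 115, 169, 18, 18, 105, 105, 4, 4, 130, 126, 127, 128, 5, 32, 199, 297, 298]
700 [3, 43, 43, 44, 44, 109, 174, 169, 29, 23, 105, 104, 129, 129, 128, 127, 128, 129, 5, 30, 45, 300, 300]
750 [5, 6, 36, 4, 41, 41, 107, 4, 70, 71, 54, 4, 130, 129, 128, 127, 151, 151, 152, 4, 28, 292, 292]
800 [5, 45, 47, 77, 75, 62, 3, 5, 29, 89, 88, 3, 129, 129, 4, 4, 152, 118, 152, 9, 11, 5, 4]
```

View pics/crop.png

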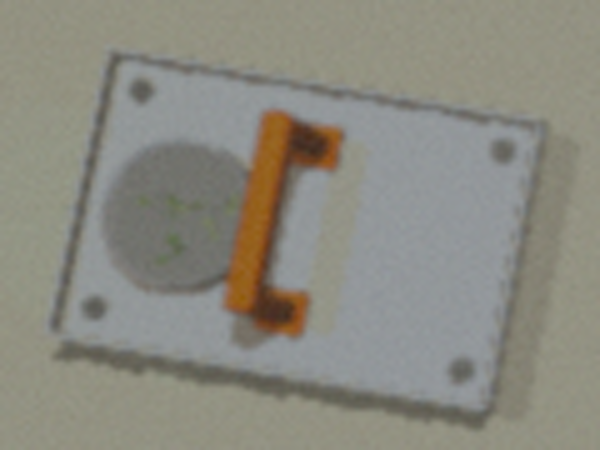

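The crop confirms it: an orange-handled tray with green seedlings in the dish at crop (175,215). The tray yaw is about -11° at (470,217) and the base yaw is about -6.3° at (475.5,-321.5). Handle top is about 92 mm in both views. I'll raise, turn and head across, staying on the robot's side of the microscope.

drive_tool([
  {"grip":0.094,"slide":[0,0,-0.025],"delta_rot":[0,0,0]},
  {"grip":0.094,"slide":[0,0,-0.025],"delta_rot":[0,0,0]},
  {"grip":0.094,"slide":[0,0,-0.025],"delta_rot":[0,0,0]},
  {"grip":0.094,"slide":[0,0,-0.025],"delta_rot":[0,0,0]},
  {"grip":0.094,"slide":[0,0,0],"delta_rot":[0,0,8]},
  {"grip":0.094,"slide":[0,0,0],"delta_rot":[0,0,8]},
  {"grip":0.094,"slide":[0,0,0],"delta_rot":[0,0,8]},
  {"grip":0.094,"slide":[0,0,0],"delta_rot":[0,0,8]},
  {"grip":0.094,"slide":[0.003,-0.027,0],"delta_rot":[0,0,0]},
  {"grip":0.094,"slide":[0.003,-0.027,0],"delta_rot":[0,0,0]},
  {"grip":0.094,"slide":[0.003,-0.027,0],"delta_rot":[0,0,0]},
  {"grip":0.094,"slide":[0.003,-0.027,0],"delta_rot":[0,0,0]},
  {"grip":0.094,"slide":[0.003,-0.027,0],"delta_rot":[0,0,0]},
  {"grip":0.094,"slide":[0.003,-0.027,0],"delta_rot":[0,0,0]},
  {"grip":0.094,"slide":[0.003,-0.027,0],"delta_rot":[0,0,0]},
  {"grip":0.094,"slide":[0.003,-0.027,0],"delta_rot":[0,0,0]},
  {"grip":0.094,"slide":[0.003,-0.027,0],"delta_rot":[0,0,0]},
  {"grip":0.094,"slide":[0.003,-0.027,0],"delta_rot":[0,0,0]},
  {"grip":0.094,"slide":[0.003,-0.027,0],"delta_rot":[0,0,0]},
  {"grip":0.094,"slide":[0.003,-0.027,0],"delta_rot":[0,0,0]},
])

```text
time_s: 2.5
position: [329.5, -295.5, 305.6]
eef_rot: [0.995, -0.097, 0.0, 0.0]
ft_force: [0.6, 0.2, 1.2]
width: 94.0
grip_force: 0.0
```

drive_tool([
  {"grip":0.094,"slide":[0.002,-0.0295,0],"delta_rot":[0,0,0]},
  {"grip":0.094,"slide":[0.002,-0.0295,0],"delta_rot":[0,0,0]},
  {"grip":0.094,"slide":[0.002,-0.0295,0],"delta_rot":[0,0,0]},
  {"grip":0.094,"slide":[0.002,-0.0295,0],"delta_rot":[0,0,0]},
  {"grip":0.094,"slide":[0.002,-0.0295,0],"delta_rot":[0,0,0]},
  {"grip":0.094,"slide":[0.002,-0.0295,0],"delta_rot":[0,0,0]},
  {"grip":0.094,"slide":[0.002,-0.0295,0],"delta_rot":[0,0,0]},
  {"grip":0.094,"slide":[0.002,-0.0295,0],"delta_rot":[0,0,0]},
  {"grip":0.094,"slide":[0.002,-0.0295,0],"delta_rot":[0,0,0]},
  {"grip":0.094,"slide":[0.002,-0.0295,0],"delta_rot":[0,0,0]},
  {"grip":0.094,"slide":[0.002,-0.0295,0],"delta_rot":[0,0,0]},
  {"grip":0.094,"slide":[0.002,-0.0295,0],"delta_rot":[0,0,0]},
  {"grip":0.094,"slide":[0.002,-0.0295,0],"delta_rot":[0,0,0]},
  {"grip":0.094,"slide":[0.002,-0.0295,0],"delta_rot":[0,0,0]},
  {"grip":0.094,"slide":[0.002,-0.0295,0],"delta_rot":[0,0,0]},
  {"grip":0.094,"slide":[0.002,-0.0295,0],"delta_rot":[0,0,0]},
  {"grip":0.094,"slide":[0.002,-0.0295,0],"delta_rot":[0,0,0]},
  {"grip":0.094,"slide":[0.002,-0.0295,0],"delta_rot":[0,0,0]},
  {"grip":0.094,"slide":[0,0,0],"delta_rot":[0,0,0]},
  {"grip":0.094,"slide":[0,0,0],"delta_rot":[0,0,0]},
])

```text
time_s: 4.5
position: [467.2, 217.6, 305.3]
eef_rot: [0.995, -0.097, -0.0, 0.0]
ft_force: [-0.6, -0.6, -0.0]
width: 94.0
grip_force: 0.0
```

```bash
cat > look.py <<'E'
from h import *
name=sys.argv[1]
C=cam('wrist'); im,d=grab_frame('wrist'); X=cloud('wrist',d,*C); hsv=cv2.cvtColor(im,cv2.COLOR_RGB2HSV)
np.savez(name+'.npz',im=im,d=d,X=X); save(name+'.png',im)
s=sense(); R=Ro.from_quat(s['eef_rot']).as_matrix(); print('pos',s['position'].round(1),'q',s['qpos'].round(2),'yaw',np.degrees(np.arctan2(R[1,0],R[0,0])).round(2),s['time_s'])
def rect(m,l):
    if m.sum()<20: print(l,m.sum()); return
    r=cv2.minAreaRect(X[m][:,:2].astype(np.float32)); print(l,m.sum(),np.round(r[0],1),np.round(r[1],1),round(r[2],1),'z',np.percentile(X[m][:,2],[5,50,95]).round(1))
rect((cv2.inRange(hsv,(5,120,80),(22,255,255))>0)&(d>0)&(X[...,2]>84)&(X[...,2]<450),'handle')
b=(cv2.inRange(hsv,(95,100,50),(125,255,255))>0)&(d>0)
rect(b,'base'); rect(b&(X[...,2]>33),'sockets')
rect((X[...,2]>18)&(X[...,2]<45)&(d>0)&(hsv[...,1]<60)&(X[...,1]>60),'tray')
E
python3 look.py w1
```

```text
pos [467.2 217.1 305.4] q [ 0.21 -0.14  1.78 -0.    1.51  1.98] yaw -11.15 4.55
handle 1225 [486.1 210.2] [83.6 82.1] 27.8 z [ 90.4  92.6 424.1]
base 23 [697.8 832.8] [42.   8.9] 34.1 z [-462.9 -460.2 -455.9]
sockets 0
tray 28226 [350.4 277.5] [769.9 354.5] 7.2 z [28.2 38.  42.5]
```

View pics/w1.png

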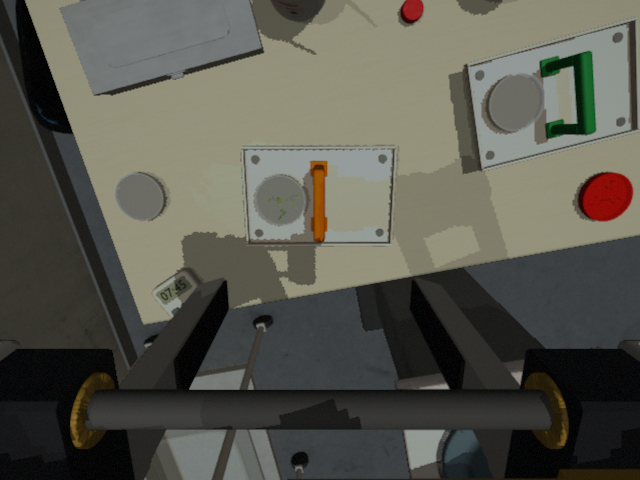

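The wrist view shows the seedling dish at (280,199), the orange handle at (319,201) and the green tray at upper right. I'll tighten the filters.

```bash
python3 - <<'E'
from h import *
f=np.load('w1.npz');im,d,X=f['im'],f['d'],f['X'];hsv=cv2.cvtColor(im,cv2.COLOR_RGB2HSV)
w=np.zeros(d.shape,bool); w[130:260,225:410]=1
def rect(m,l):
    r=cv2.minAreaRect(X[m][:,:2].astype(np.float32)); print(l,m.sum(),np.round(r[0],1),np.round(r[1],1),round(r[2],1),'z',np.percentile(X[m][:,2],[5,50,95]).round(1))
rect(w&(cv2.inRange(hsv,(5,120,80),(22,255,255))>0)&(X[...,2]>84)&(X[...,2]<105),'handle')
rect(w&(X[...,2]>20)&(X[...,2]<45),'tray')
E
```

```text
handle 753 [470.1 218.1] [10.8 76.7] 79.0 z [90.1 91.8 93.1]
tray 14251 [469.1 217.9] [180.1 120.5] 79.0 z [27.9 29.6 43.2]
```

drive_tool([
  {"grip":0.094,"slide":[0.0024,-0.0012,0.02],"delta_rot":[0,0,0]},
  {"grip":0.094,"slide":[0,0,0.03],"delta_rot":[0,0,0]},
  {"grip":0.094,"slide":[0,0,0.03],"delta_rot":[0,0,0]},
  {"grip":0.094,"slide":[0,0,0.03],"delta_rot":[0,0,0]},
  {"grip":0.094,"slide":[0,0,0.03],"delta_rot":[0,0,0]},
  {"grip":0.094,"slide":[0,0,0.025],"delta_rot":[0,0,0]},
  {"grip":0.094,"slide":[0,0,0.025],"delta_rot":[0,0,0]},
  {"grip":0.094,"slide":[0,0,0.02],"delta_rot":[0,0,0]},
  {"grip":0.094,"slide":[0,0,0.015],"delta_rot":[0,0,0]},
  {"grip":0.094,"slide":[0,0,0.014],"delta_rot":[0,0,0]},
  {"grip":0.094,"slide":[0,0,0],"delta_rot":[0,0,0]},
])

```text
time_s: 5.65
position: [468.6, 217.1, 64.8]
eef_rot: [0.995, -0.098, -0.002, 0.001]
ft_force: [-0.4, 0.6, -0.0]
width: 93.8
grip_force: 0.0
```

drive_tool([
  {"grip":0.05,"slide":[0,0,0],"delta_rot":[0,0,0]},
  {"grip":0.03,"slide":[0,0,0],"delta_rot":[0,0,0]},
  {"grip":0.02,"slide":[0,0,0],"delta_rot":[0,0,0]},
  {"grip":0.01,"slide":[0,0,0],"delta_rot":[0,0,0]},
  {"grip":0,"slide":[0,0,0],"delta_rot":[0,0,0]},
  {"grip":0,"slide":[0,0,0],"delta_rot":[0,0,0]},
  {"grip":0,"slide":[0,0,0],"delta_rot":[0,0,0]},
  {"grip":0,"slide":[0,0,0],"delta_rot":[0,0,0]},
  {"grip":0,"slide":[0,0,0],"delta_rot":[0,0,0]},
  {"grip":0,"slide":[0,0,0],"delta_rot":[0,0,0]},
])

```text
time_s: 6.65
position: [469.9, 218.2, 66.4]
eef_rot: [0.995, -0.097, -0.0, -0.0]
ft_force: [0.5, -0.4, -0.2]
width: 17.5
grip_force: 0.0
```

drive_tool([
  {"grip":0,"slide":[0,0,0],"delta_rot":[0,0,0]},
  {"grip":0,"slide":[0,0,0],"delta_rot":[0,0,0]},
  {"grip":0,"slide":[0,0,0],"delta_rot":[0,0,0]},
  {"grip":0,"slide":[0,0,0],"delta_rot":[0,0,0]},
  {"grip":0,"slide":[0,0,-0.003],"delta_rot":[0,0,0]},
  {"grip":0,"slide":[0,0,-0.006],"delta_rot":[0,0,0]},
  {"grip":0,"slide":[0,0,-0.006],"delta_rot":[0,0,0]},
  {"grip":0,"slide":[0,0,0],"delta_rot":[0,0,0]},
])

```text
time_s: 7.45
position: [470.7, 218.4, 82.6]
eef_rot: [0.995, -0.097, 0.001, -0.0]
ft_force: [-0.1, 0.2, -2.2]
width: 12.0
grip_force: 30.0
```

drive_tool([
  {"grip":0,"slide":[0,0,-0.006],"delta_rot":[0,0,0]},
  {"grip":0,"slide":[0,0,-0.012],"delta_rot":[0,0,0]},
  {"grip":0,"slide":[0,0,-0.018],"delta_rot":[0,0,0]},
  {"grip":0,"slide":[0,0,-0.02],"delta_rot":[0,0,0]},
  {"grip":0,"slide":[0,0,-0.02],"delta_rot":[0,0,0]},
  {"grip":0,"slide":[0,0,-0.02],"delta_rot":[0,0,0]},
  {"grip":0,"slide":[0,0,-0.02],"delta_rot":[0,0,0]},
  {"grip":0,"slide":[0,0,-0.018],"delta_rot":[0,0,0]},
  {"grip":0,"slide":[0,0,-0.01],"delta_rot":[0,0,0]},
  {"grip":0,"slide":[0,0,-0.004],"delta_rot":[0,0,0]},
  {"grip":0,"slide":[0,0,0],"delta_rot":[0,0,0]},
  {"grip":0,"slide":[0,0,0],"delta_rot":[0,0,0]},
])

```text
time_s: 8.65
position: [469.4, 218.0, 228.5]
eef_rot: [0.995, -0.097, -0.001, 0.0]
ft_force: [0.2, 0.4, -3.4]
width: 11.8
grip_force: 30.0
```

```bash
cat > held.py <<'E'
from h import *
name=sys.argv[1]; C=cam('wrist'); im,d=grab_frame('wrist'); X=cloud('wrist',d,*C); np.savez(name+'.npz',im=im,d=d,X=X); save(name+'.png',im)
s=sense(); R=Ro.from_quat(s['eef_rot']).as_matrix(); p=s['position']
print('pos',p.round(1),'q',s['qpos'].round(2),'yaw',np.degrees(np.arctan2(R[1,0],R[0,0])).round(2),s['time_s'],s['ft_force'].round(1),s['grip_force'])
# tray plate in tool frame: T z is ~ +36 (plate 25 above foot; TCP 66)
T=(X-p)@R; hsv=cv2.cvtColor(im,cv2.COLOR_RGB2HSV)
m=(d>0)&(T[...,2]>27)&(T[...,2]<55)&(abs(T[...,0])<75)&(abs(T[...,1])<105)&(hsv[...,1]<60)&(hsv[...,2]>110)
P=T[m]
for _ in range(6):
    A=np.c_[P[:,:2],np.ones(len(P))]; c=np.linalg.lstsq(A,P[:,2],rcond=None)[0]; r=abs(A@c-P[:,2]); P=P[r<max(2,2*np.median(r))]
print(m.sum(),len(P),'plate tool z = %.3f x + %.3f y + %.1f'%tuple(c)); 
r=cv2.minAreaRect(T[m][:,:2].astype(np.float32)); print(np.round(r[0],1),np.round(r[1],1),round(r[2],1))
E
python3 held.py w2
```

```text
pos [469.3 218.  228.3] q [ 0.22 -0.09  1.87  0.    1.36  1.98] yaw -11.16 8.7 [ 0.4  0.6 -3.3] 29.997071027755737
27000 22718 plate tool z = -0.002 x + -0.001 y + 37.1
[ 0.2 -0.5] [119.3 180.3] 0.1
```

View pics/w2.png

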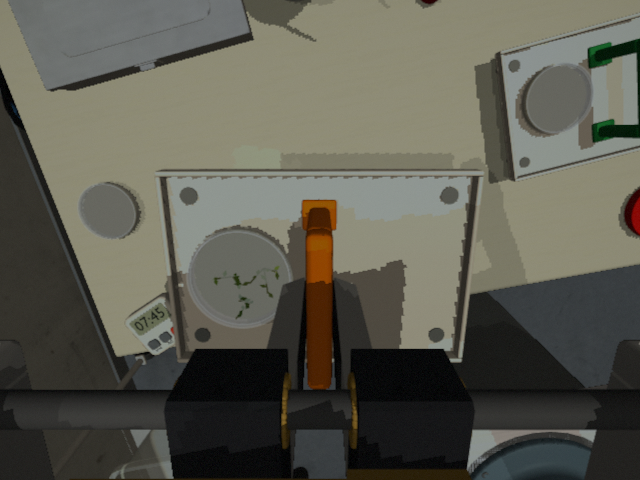

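The tray is held level (plate tilt under 0.2°), centred in the fingers to 0.5 mm, dish at (240,278) in place. I'll carry it to the base with soft ramps, pins about 160 mm up.

drive_tool([
  {"grip":0,"slide":[0.0012,0.006,0],"delta_rot":[0,0,0]},
  {"grip":0,"slide":[0.0025,0.012,0],"delta_rot":[0,0,0]},
  {"grip":0,"slide":[0.0038,0.018,0],"delta_rot":[0,0,0]},
  {"grip":0,"slide":[0.005,0.024,0],"delta_rot":[0,0,0]},
  {"grip":0,"slide":[0.005,0.024,0],"delta_rot":[0,0,0]},
  {"grip":0,"slide":[0.005,0.024,0],"delta_rot":[0,0,0]},
  {"grip":0,"slide":[0.005,0.024,0],"delta_rot":[0,0,0]},
  {"grip":0,"slide":[0.005,0.024,0],"delta_rot":[0,0,0]},
  {"grip":0,"slide":[0.005,0.024,0],"delta_rot":[0,0,0]},
  {"grip":0,"slide":[0.005,0.024,0],"delta_rot":[0,0,0]},
  {"grip":0,"slide":[0.005,0.024,0],"delta_rot":[0,0,0]},
  {"grip":0,"slide":[0.005,0.024,0],"delta_rot":[0,0,0]},
  {"grip":0,"slide":[0.005,0.024,0],"delta_rot":[0,0,0]},
  {"grip":0,"slide":[0.005,0.024,0],"delta_rot":[0,0,0]},
  {"grip":0,"slide":[0.005,0.024,0],"delta_rot":[0,0,0]},
  {"grip":0,"slide":[0.005,0.024,0],"delta_rot":[0,0,0]},
  {"grip":0,"slide":[0.005,0.024,0],"delta_rot":[0,0,0]},
  {"grip":0,"slide":[0.0038,0.018,0],"delta_rot":[0,0,0]},
  {"grip":0,"slide":[0.0025,0.012,0],"delta_rot":[0,0,0]},
  {"grip":0,"slide":[0.0012,0.006,0],"delta_rot":[0,0,0]},
])

```text
time_s: 10.7
position: [473.9, -199.8, 229.3]
eef_rot: [0.995, -0.098, -0.0, -0.0]
ft_force: [0.9, -0.3, -2.5]
width: 11.7
grip_force: 30.0
```

drive_tool([
  {"grip":0,"slide":[0.0013,0.006,0],"delta_rot":[0,0,0]},
  {"grip":0,"slide":[0.0025,0.012,0],"delta_rot":[0,0,0]},
  {"grip":0,"slide":[0.0038,0.018,0],"delta_rot":[0,0,0]},
  {"grip":0,"slide":[0.005,0.024,0],"delta_rot":[0,0,0]},
  {"grip":0,"slide":[0.005,0.024,0],"delta_rot":[0,0,0]},
  {"grip":0,"slide":[0.0038,0.018,0],"delta_rot":[0,0,0]},
  {"grip":0,"slide":[0.0025,0.012,0],"delta_rot":[0,0,0]},
  {"grip":0,"slide":[0.0012,0.005,0],"delta_rot":[0,0,0]},
  {"grip":0,"slide":[0,0,0],"delta_rot":[0,0,-1.6]},
  {"grip":0,"slide":[0,0,0],"delta_rot":[0,0,-1.6]},
  {"grip":0,"slide":[0,0,0],"delta_rot":[0,0,-1.6]},
  {"grip":0,"slide":[0,0,0],"delta_rot":[0,0,0]},
  {"grip":0,"slide":[0,0,0],"delta_rot":[0,0,0]},
])

```text
time_s: 12.0
position: [476.1, -319.8, 229.6]
eef_rot: [0.998, -0.055, 0.0, 0.0]
ft_force: [1.2, 0.7, -2.6]
width: 12.0
grip_force: 30.0
```

```bash
python3 held.py w3; python3 - <<'E'
from h import *
C=cam('scene'); im,d=grab_frame('scene'); X=cloud('scene',d,*C); hsv=cv2.cvtColor(im,cv2.COLOR_RGB2HSV)
m=(cv2.inRange(hsv,(95,100,50),(125,255,255))>0)&(d>0)&(X[...,2]>-5)&(X[...,2]<60)&(X[...,0]<640)&(X[...,1]<-180)
r=cv2.minAreaRect(X[m][:,:2].astype(np.float32)); print(m.sum(),r)
W=np.load('w3.npz'); a=np.hstack([W['im'],im]); save('both3.png',cv2.resize(a,(800,300),interpolation=cv2.INTER_AREA))
E
```

```text
pos [ 476.1 -319.9  229.6] q [-0.79  0.05  1.73  0.    1.36  0.89] yaw -6.33 12.05 [-0.8  0.  -3.4] 29.997080862522125
26716 22430 plate tool z = -0.003 x + -0.001 y + 37.3
[ 0.1 -0.6] [119.4 180.4] 0.0
2376 ((476.85211181640625, -320.9832458496094), (198.54493713378906, 135.4721221923828), 83.7520523071289)
```

View pics/both3.png

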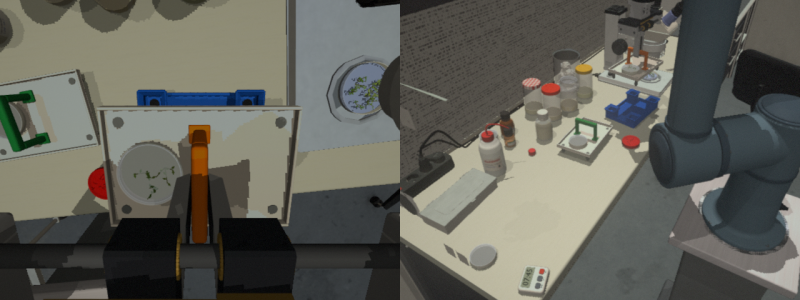

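Tray is over the base with the dish in place. The base's far edge shows at (137–265, 98) in the left half, parallel to the tray. One relative check from the wrist cloud.

```bash
python3 - <<'E'
from h import *
f=np.load('w3.npz'); im,d,X=f['im'],f['d'],f['X']; hsv=cv2.cvtColor(im,cv2.COLOR_RGB2HSV)
m=(cv2.inRange(hsv,(95,100,50),(125,255,255))>0)&(d>0)&(X[...,2]>-8)&(X[...,2]<60)&(X[...,0]<640)&(X[...,1]<-180)
m=cv2.morphologyEx(m.astype(np.uint8),cv2.MORPH_OPEN,np.ones((3,3)))>0
a=np.radians(-6.3); D=np.array([[np.cos(a),np.sin(a)],[-np.sin(a),np.cos(a)]])
for nm,k in(('all',m),('top',m&(X[...,2]>33))):
    P=(X[k][:,:2]-[476,-320.5])@D.T
    print(nm,k.sum(),'x',np.percentile(P[:,0],[1,99]).round(1),'y',P[:,1].min().round(1),P[:,1].max().round(1))
P=X[m&(X[...,2]>33)]; Q=(P[:,:2]-[476,-320.5])@D.T
for s in(-1,1):
    q=Q[s*Q[:,1]>40]; print(len(q),q.min(0).round(1),q.max(0).round(1))
E
```

```text
all 4195 x [41.6 67.5] y -109.7 95.8
top 1426 x [45.2 67.7] y -98.6 95.8
707 [ 44.6 -98.6] [ 67.5 -52.8]
719 [44.9 50.9] [67.7 95.8]
```

drive_tool([
  {"grip":0,"slide":[0.0006,0.0022,0.005],"delta_rot":[0,0,0]},
  {"grip":0,"slide":[0,0,0.012],"delta_rot":[0,0,0]},
  {"grip":0,"slide":[0,0,0.018],"delta_rot":[0,0,0]},
  {"grip":0,"slide":[0,0,0.02],"delta_rot":[0,0,0]},
  {"grip":0,"slide":[0,0,0.02],"delta_rot":[0,0,0]},
  {"grip":0,"slide":[0,0,0.016],"delta_rot":[0,0,0]},
  {"grip":0,"slide":[0,0,0.012],"delta_rot":[0,0,0]},
  {"grip":0,"slide":[0,0,0.008],"delta_rot":[0,0,0]},
  {"grip":0,"slide":[0,0,0.005],"delta_rot":[0,0,0]},
  {"grip":0,"slide":[0,0,0.004],"delta_rot":[0,0,0]},
  {"grip":0,"slide":[0,0,0.004],"delta_rot":[0,0,0]},
  {"grip":0,"slide":[0,0,0.004],"delta_rot":[0,0,0]},
  {"grip":0,"slide":[0,0,0],"delta_rot":[0,0,0]},
])

```text
time_s: 13.4
position: [476.2, -322.3, 101.1]
eef_rot: [0.998, -0.055, -0.0, -0.0]
ft_force: [0.1, 0.0, -2.8]
width: 11.8
grip_force: 30.0
```

drive_tool([
  {"grip":0,"slide":[0,0,0.003],"delta_rot":[0,0,0]},
  {"grip":0,"slide":[0,0,0.003],"delta_rot":[0,0,0]},
  {"grip":0,"slide":[0,0,0.003],"delta_rot":[0,0,0]},
  {"grip":0,"slide":[0,0,0.002],"delta_rot":[0,0,0]},
  {"grip":0,"slide":[0,0,0],"delta_rot":[0,0,0]},
])

```text
time_s: 13.9
position: [476.1, -322.2, 90.0]
eef_rot: [0.998, -0.055, -0.0, -0.0]
ft_force: [-0.3, -0.5, -3.2]
width: 11.9
grip_force: 30.0
```

drive_tool([
  {"grip":0,"slide":[0,0,0.001],"delta_rot":[0,0,0]},
  {"grip":0,"slide":[0,0,0.001],"delta_rot":[0,0,0]},
  {"grip":0,"slide":[0,0,0.001],"delta_rot":[0,0,0]},
  {"grip":0,"slide":[0,0,0],"delta_rot":[0,0,0]},
])

```text
time_s: 14.3
position: [476.3, -322.4, 87.3]
eef_rot: [0.998, -0.055, -0.0, -0.0]
ft_force: [0.6, 0.7, -2.5]
width: 11.6
grip_force: 30.0
```

drive_tool([
  {"grip":0,"slide":[0,0,0.0006],"delta_rot":[0,0,0]},
  {"grip":0,"slide":[0,0,0],"delta_rot":[0,0,0]},
])

```text
time_s: 14.5
position: [476.4, -322.4, 86.8]
eef_rot: [0.998, -0.055, -0.0, -0.0]
ft_force: [-0.4, -0.4, -3.3]
width: 12.0
grip_force: 30.0
```

drive_tool([
  {"grip":0,"slide":[0,0,0.0006],"delta_rot":[0,0,0]},
  {"grip":0,"slide":[0,0,0],"delta_rot":[0,0,0]},
])

```text
time_s: 14.7
position: [476.4, -322.5, 86.4]
eef_rot: [0.998, -0.055, 0.0, 0.0]
ft_force: [-0.3, 1.5, -2.3]
width: 11.9
grip_force: 30.0
```

drive_tool([
  {"grip":0,"slide":[0,0,0.0006],"delta_rot":[0,0,0]},
  {"grip":0,"slide":[0,0,0],"delta_rot":[0,0,0]},
])

```text
time_s: 14.9
position: [476.5, -322.5, 86.4]
eef_rot: [0.998, -0.055, 0.0, 0.0]
ft_force: [-2.4, 2.9, 4.3]
width: 11.6
grip_force: 30.0
```

Contact at the expected height (86.4 against 86.3), so the pins are home. Release and rise.

drive_tool([
  {"grip":0.02,"slide":[0,0,0],"delta_rot":[0,0,0]},
  {"grip":0.03,"slide":[0,0,0],"delta_rot":[0,0,0]},
  {"grip":0.04,"slide":[0,0,0],"delta_rot":[0,0,0]},
  {"grip":0.05,"slide":[0,0,0],"delta_rot":[0,0,0]},
  {"grip":0.05,"slide":[0,0,0],"delta_rot":[0,0,0]},
  {"grip":0.05,"slide":[0,0,0],"delta_rot":[0,0,0]},
])

```text
time_s: 15.5
position: [476.4, -322.5, 85.6]
eef_rot: [0.998, -0.055, 0.0, 0.0]
ft_force: [-0.5, -0.8, -0.3]
width: 49.8
grip_force: 0.0
```

drive_tool([
  {"grip":0.05,"slide":[0,0,-0.005],"delta_rot":[0,0,0]},
  {"grip":0.05,"slide":[0,0,-0.015],"delta_rot":[0,0,0]},
  {"grip":0.05,"slide":[0,0,-0.025],"delta_rot":[0,0,0]},
  {"grip":0.05,"slide":[0,0,-0.03],"delta_rot":[0,0,0]},
  {"grip":0.05,"slide":[0,0,-0.03],"delta_rot":[0,0,0]},
  {"grip":0.05,"slide":[0,0,-0.03],"delta_rot":[0,0,0]},
  {"grip":0.05,"slide":[0,0,-0.03],"delta_rot":[0,0,0]},
  {"grip":0.05,"slide":[0,0,-0.02],"delta_rot":[0,0,0]},
  {"grip":0.05,"slide":[0,0,0],"delta_rot":[0,0,0]},
  {"grip":0.05,"slide":[0,0,0],"delta_rot":[0,0,0]},
])

```text
time_s: 16.5
position: [476.4, -322.4, 271.1]
eef_rot: [0.998, -0.055, 0.0, 0.0]
ft_force: [0.5, -0.1, -0.5]
width: 50.0
grip_force: 0.0
```

```bash
python3 - <<'E'
from h import *
C=cam('wrist'); im,d=grab_frame('wrist'); X=cloud('wrist',d,*C); save('end.png',im); hsv=cv2.cvtColor(im,cv2.COLOR_RGB2HSV)
m=(d>0)&(abs(X[...,0]-476)<75)&(abs(X[...,1]+322)<105)&(hsv[...,1]<60)&(hsv[...,2]>100)&(X[...,2]>35)&(X[...,2]<65)
P=X[m]
r=cv2.minAreaRect(P[:,:2].astype(np.float32)); print('tray',r)
for _ in range(6):
    A=np.c_[P[:,:2]-[476,-322],np.ones(len(P))]; c=np.linalg.lstsq(A,P[:,2],rcond=None)[0]; e=abs(A@c-P[:,2]); P=P[e<max(2,2*np.median(e))]
print('plane',c.round(4),sense()['position'])
b=(cv2.inRange(hsv,(95,100,50),(125,255,255))>0)&(d>0)&(X[...,2]>-8)&(X[...,2]<60)&(X[...,0]<640)&(X[...,1]<-180)
print('base',b.sum(),cv2.minAreaRect(X[b][:,:2].astype(np.float32)),X[b][:,2].max())
E
```

```text
tray ((474.70855712890625, -319.79364013671875), (193.44537353515625, 131.86654663085938), 83.63581848144531)
plane [7.00000e-04 2.30000e-03 4.93054e+01] [ 475.95165189 -322.01504538  269.82310752]
base 1495 ((475.98309326171875, -326.58636474609375), (204.50601196289062, 134.0110321044922), 83.55541229248047) 59.328685306222866
```

View pics/end.png

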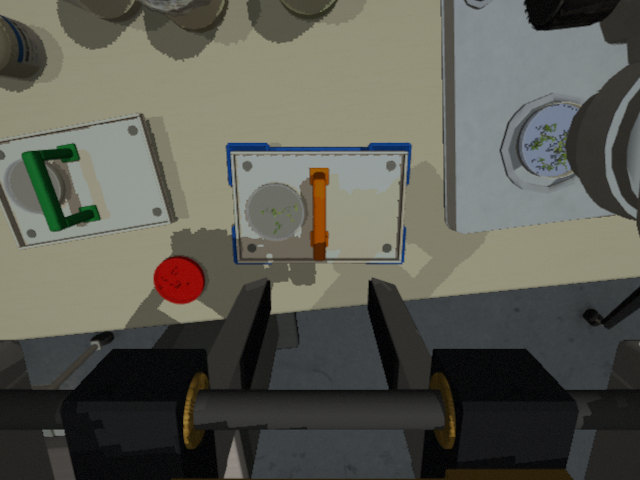

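The orange tray sits centred in the base at (320,205), dish upright at (275,212). The plate stands 19.7 mm higher than it did on the bench and is level to about 0.1°, so it's fully home.

```bash
python3 -c "
from plant import *
print(finish_job())"
```

```text
the job is handed in; nothing more can be done
None
```

The orange-handled tray is stacked on the blue base: pins home, tray level and dish upright. The gripper is clear, the green tray was not touched, and the job is handed in at about 16.6 s; no verdict was returned.

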